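Pack the chilled sample transport box in layers

ROBOT

A 6-joint arm with a two-finger parallel gripper is mounted at the origin on the work surface. World frame = base frame: x ahead of the robot, y to its left, z up, the work surface at z = 0. Lengths are in mm, angles in degrees, forces in N, time in s.
With the tool pointing down it reaches from about 300 to 850 mm from the base axis. Payload 4.2 kg.
Tool frame: the origin (TCP) lies at the very end of the fingers, on their centre line; the grasp point (between the pads) lies env.grip_point_offset behind it (env.grip_point_offset is the distance from the TCP to the grasp point, in mm); z points along the fingers, y is the direction in which the jaws open and shut (so a half turn about z gives the same grasp; the last joint's range is limited). The gripper opens to 91 mm and grips with 3 to 60 N. Pads are 32 mm wide; open, the fingers measure 118 mm over their backs; the gripper's body (76 mm by 178 mm) begins 60 mm behind the grasp point.
Start: joints at [62.051, 18.312, 89.639, -0, 72.044, -1.146], TCP at [259.286, 513.239, 213.976] pointing down, gripper open.
Joint ranges: [-177.97, 177.97], [-48.28, 115.42], [12.27, 149.76], [-77.06, 257.06], [2.81, 150.46], [-146.56, 146.56]. Speed limits (degrees/s): [147.25, 147.25, 180, 180, 180, 180].

INTERFACE

Orientations are given as [roll, pitch, yaw] about the fixed x, y, z axes, in that order (R = Rz(yaw) Ry(pitch) Rx(roll)).
In Python, from workcell import env, grab_frame, camera_params gives the robot as it stands. The module is installed in compiled form; this text tells all that it offers.
- The arm moves only by the shell command python3 -m creep 'ROWS' [OPENING] [FORCE]. ROWS is a JSON object of lists of equal length, an entry for each row: "offset": the shift along the tool's x, y, z in m, a list of three; "rotation": the turn, a rotation vector about the tool's x, y, z in degrees, a list of three. A call has 1 to 5 rows; each row shifts and turns the commanded pose from where the row before left it, along the tool's axes as they then stand; what a row does not reach is not made up. A row lasts 1/8 s, in which the tool goes at most 62.5 mm and 10.7 degrees, less where a joint would pass 70% of its speed; a pose out of reach is approached as far as the arm can. A call is refused whole if a number of a shift passes 0.0625 or a number of a turn 10.7, either way. A call with a gripper value outside its range is refused whole. OPENING is the closure, from 0 (fully open) to 1 (shut), set as the call begins (- or left out, the last holds). The fingers move at their own pace and stop on an object; FORCE is the grip in N (left out, the last holds). Time passes only in rows, so rows that do not move let the fingers close. It gives the time, the measured TCP pose, the force and the opening at its end, in the units of the state.
- env.state(): the state, without advancing time (a new reading comes with each control period).
- grab_frame(name): name is "side" or "top"; returns the picture (384x512x3 uint8, red, green, blue); there is no depth.
- camera_params(name): a dict with "mtx" (3x3 intrinsics, pixels), "R" (3x3) and "t" (3): a world point X has camera coordinates R X + t. Camera axes: x right, y down, z forward; pixel columns grow to the right and rows downward; lengths in mm; the calibration is good to about 2 mm. A picture is of the moment at which its call begins. camera_params takes no time and is no camera call.
- env.job_done(): hands the job in, once; it reports no verdict.
The state is a dict: "time_s": time; "qpos": joint angles; "qvel": joint speeds; "effort": joint torques, N m; "ee_pos": TCP position; "ee_rot": TCP orientation; "force": force on the tool from outside, world axes, zero at the start; "torque": the same for the moment, N m; "gripper_width": finger opening in mm.
Only numpy, scipy, OpenCV 4.12 (cv2) and the standard library are available. Lean on these libraries where they do the work, as an engineer would, in place of code of your own. Each camera call takes 0.05 s, during which the arm holds its last target.

TASK

Pack the open orange transport box for the courier: first lay both blue cold packs flat side by side on its floor, then set the slotted separator plate level on the four corner rests with its handle up, and then stand both sample racks upright on the plate, one on each side of the handle and lengthways along it. Keep the racks upright and set them down gently, never dropping them, and leave the grey lid, the sanitiser bottle, the test-kit carton and the marker pen where they are.

Things in the scene. Friction and masses are not known exactly. Their poses are not given: they have to be found in the camera images.
- coolbox: Insulated transport box without its lid, orange outside, white inside, fixed to the table; outside 190 (x) x 240 (y) x 75 mm high, inside 160 (x) x 210 (y) with 15 mm walls. Origin: centre of the underside, z up. Inner floor 15 mm and rim 75 mm above the underside.
- box_floor (a point): Centre of the box's inner floor, axes as the box. The cold packs belong here, flat, length along the box's x, side by side: centred about 48 mm to either side along y.
- box_rests (a point): Centre of the box at the height of its four rests (47 mm above its underside), axes as the box. The rests are white posts 14 x 14 mm, one in each inner corner; the separator lies on them, its x along the box's x. Racks then stand 5 mm higher, length along x, centred about 58 mm to either side along y, rising above the rim.
- pack1: Blue hard-shell cold pack, 130 long (x) x 70 wide (y) x 28 mm thick, lying flat, 0.15-0.3 kg. Its waist at mid-length, notched into both long edges, is straight for 50 mm and only 46 mm wide: grip there, across y. The origin is the centre of the underside, z is up. 
- pack2: Blue hard-shell cold pack, 130 long (x) x 70 wide (y) x 28 mm thick, lying flat, 0.15-0.3 kg. Its waist at mid-length, notched into both long edges, is straight for 50 mm and only 46 mm wide: grip there, across y. The origin is the centre of the underside, z is up. Either side will do.
- separator: Slotted aluminium separator plate, 152 (x) x 202 (y) x 5 mm, 0.2 kg, flat on the table. It fits the box with 4 mm to spare on every side, either way round. Black handle in the middle: a bar 80 mm long along x, 10 mm thick along y, 24 to 43 mm above the underside, on two legs 10 mm square at x = +-35 mm. Grip the bar at its middle, across y. The origin is the centre of the underside, z is up. 
- rack1: White sample rack with ten red-capped tubes fixed in it, 110 long (x) x 44 wide (y), 0.12-0.25 kg, standing. Grip across y on its upper deck, a flat-sided band 110 x 44 mm from 33 to 55 mm above the underside; the caps rise to 71 mm within 98 x 36 mm. The origin is the centre of the underside, z is up. 
- rack2: White sample rack with ten green-capped tubes fixed in it, 110 long (x) x 44 wide (y), 0.12-0.25 kg, standing. Grip across y on its upper deck, a flat-sided band 110 x 44 mm from 33 to 55 mm above the underside; the caps rise to 71 mm within 98 x 36 mm. The origin is the centre of the underside, z is up. Either side will do.
- lid: Deep grey lid of the box, 190 x 240 x 65 mm, lying upside down (hollow up) to the far left of the box; to be left alone. The origin is the centre of its lower face.
- sanitiser: Pump bottle of hand sanitiser, 64 mm in diameter, 171 mm high, green band; to be left alone. Origin: centre of the underside.
- kitbox: White and red carton of test kits, 85 x 150 x 45 mm; to be left alone. Origin: centre of the underside.
- marker: Black and blue marker pen lying near the robot, about 135 mm long along its x, 14 mm thick; to be left alone. Origin: centre of the underside of its barrel.
Not all that is in view belongs to the job. Leave any purple look-alike of the pack2 alone.

How it is judged:
By the outcome, as a careful person would: the job done as asked, in the order asked, and still so for the second after the job is handed in, with the robot touching nothing.
It also fails if it takes over 72 s, if anything falls off the work surface, if the arm or the gripper's body presses on something with over 40 N, if the wrist force passes 120 N, or if a joint passes its speed limit or range.

## Working session

There is one attempt and no reset: what is moved stays moved. The work goes in short steps, Python scripts to look and compute and a shell command to move; the robot and the scene stay as the last step left them, time stands still between calls to the robot, and variables do not carry over. Pictures are saved under pics/ and viewed, and the job is handed in when it is done.

```bash
mkdir -p pics; ls; python3 - <<'E'
from workcell import env, grab_frame, camera_params
import cv2
for n in("side","top"):
    f=grab_frame(n); cv2.imwrite(f"pics/{n}0.png",cv2.resize(f[:,:,::-1],(800,600),interpolation=cv2.INTER_CUBIC))
    cv2.imwrite(f"pics/raw_{n}0.png",f[:,:,::-1])
    print(camera_params(n))
print(env.state(),env.grip_point_offset)
E
```

```text
pics
{'mtx': array([[478.93038878,   0.        , 264.65836294],
       [  0.        , 478.93038878, 187.65750381],
       [  0.        ,   0.        ,   1.        ]]), 'R': array([[ 0.97843524, -0.20541207, -0.02168779],
       [-0.1455078 , -0.61093087, -0.77819724],
       [ 0.14660136,  0.76457135, -0.62764535]]), 't': array([-511.84530058,  122.08999723, 1420.2359873 ])}
{'mtx': array([[380.24459077,   0.        , 253.21867095],
       [  0.        , 380.24459077, 193.52696223],
       [  0.        ,   0.        ,   1.        ]]), 'R': array([[-0.02952718, -0.99955219, -0.00485346],
       [-0.99457729,  0.02986393, -0.09962007],
       [ 0.0997204 ,  0.00188564, -0.99501371]]), 't': array([  27.23329339,  524.5147278 , 1048.23917662])}
{'time_s': 0.1, 'qpos': array([ 6.20515436e+01,  1.83470708e+01,  8.96977766e+01, -1.84201865e-03,
        7.20453683e+01, -1.14819787e+00]), 'qvel': array([-0.01266937, -0.0701425 , -0.18985302,  0.14876902, -0.03512492,
       -0.06921448]), 'effort': array([ 6.12588119e-04, -4.13333380e+01, -2.32511008e+01,  7.28062168e-02,
        4.21331625e-02, -6.42653913e-05]), 'ee_pos': array([259.07593071, 512.82545156, 213.22457136]), 'ee_rot': array([-1.79909767e+02, -5.67199818e-05,  1.53200311e+02]), 'force': array([-0.01576825,  0.06884622, -0.25941675]), 'torque': array([ 0.06817026, -0.01231214,  0.03757868]), 'gripper_width': 91.335426879685} 18.8
```

View pics/top0.png

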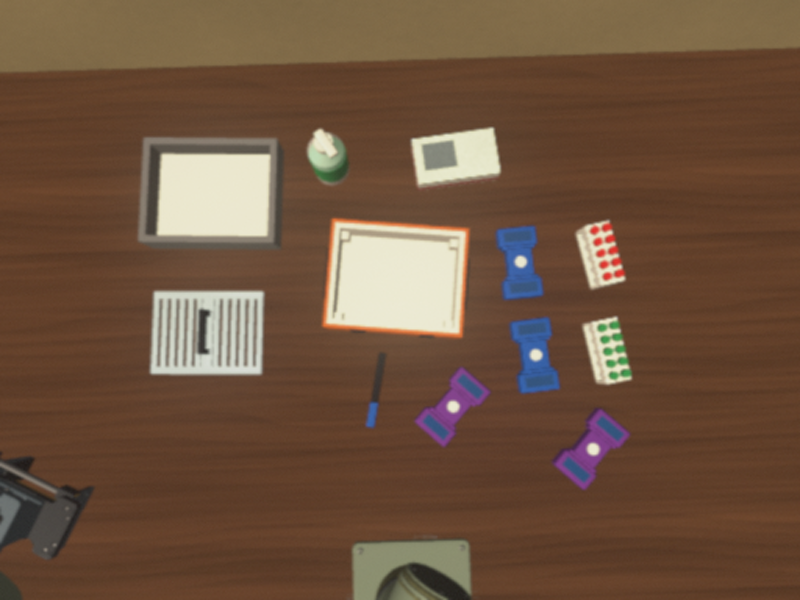

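View pics/side0.png

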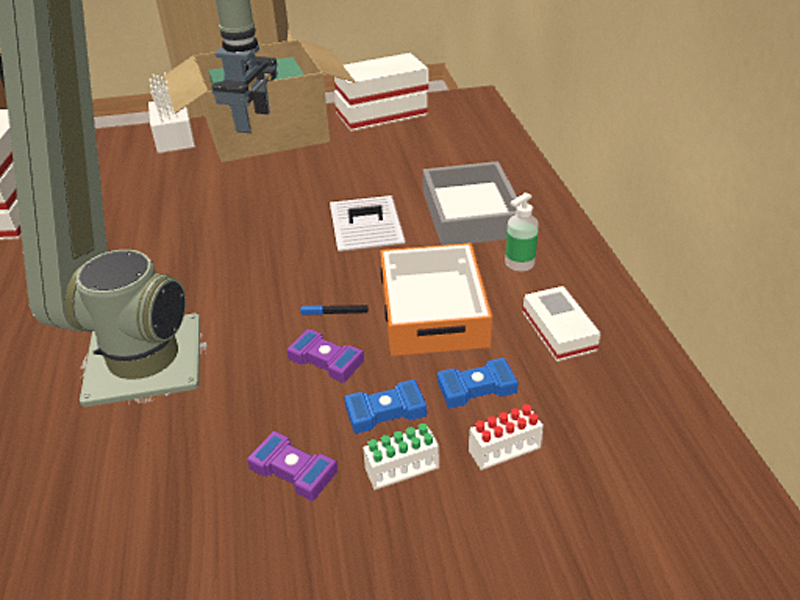

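```bash
cat > h.py <<'E'
import numpy as np, cv2
from workcell import env, grab_frame, camera_params
def ray(cam,uv,z):
    p=camera_params(cam);K,R,t=p["mtx"],np.array(p["R"]),np.array(p["t"])
    c=-R.T@t; d=R.T@np.linalg.inv(K)@np.array([uv[0],uv[1],1.]); return c+d*(z-c[2])/d[2]
def proj(cam,X):
    p=camera_params(cam);X=np.atleast_2d(X)@np.array(p["R"]).T+p["t"];x=X@p["mtx"].T;return x[:,:2]/x[:,2:]
def crop(im,x0,y0,x1,y1,s,fn):
    c=cv2.resize(im[y0:y1,x0:x1],None,fx=s,fy=s,interpolation=cv2.INTER_CUBIC)
    for k in range((x0+9)//10*10,x1,10):
        cv2.line(c,((k-x0)*s,0),((k-x0)*s,6),(0,255,255),1)
        if k%20==0:cv2.putText(c,str(k),((k-x0)*s-10,18),0,.4,(0,255,255),1)
    for k in range((y0+9)//10*10,y1,10):
        cv2.line(c,(0,(k-y0)*s),(6,(k-y0)*s),(0,255,255),1)
        if k%20==0:cv2.putText(c,str(k),(8,(k-y0)*s+4),0,.4,(0,255,255),1)
    cv2.imwrite(fn,c)
E
python3 - <<'E'
from h import *
for cam in("top","side"):
    im=cv2.imread(f"pics/raw_{cam}0.png");hsv=cv2.cvtColor(im,cv2.COLOR_BGR2HSV)
    for nm,lo,hi,z in(("blue",(100,120,60),(118,255,255),28),("red",(0,150,120),(6,255,255),71),("green",(50,100,60),(80,255,255),71),("orange",(7,200,150),(14,255,255),75)):
        m=cv2.inRange(hsv,lo,hi)
        m=cv2.morphologyEx(m,cv2.MORPH_CLOSE,np.ones((7,7),np.uint8))
        cs,_=cv2.findContours(m,0,2)
        for c in cs:
            if cv2.contourArea(c)<150: continue
            W=np.array([ray(cam,q[0],z)[:2] for q in c],np.float32)
            r=cv2.minAreaRect(W); print(cam,nm,np.round(r[0],1),np.round(r[1],1),round(r[2],1),np.round(c.mean((0,1))))
    if cam=="top":
        crop(im,200,130,310,222,7,"pics/c_box.png"); crop(im,90,180,175,245,9,"pics/c_sep.png"); crop(im,312,135,412,255,5,"pics/c_r.png")
E
```

```text
top blue [ 423.8 -232.6] [126.8  69.9] 5.1 [343. 227.]
top blue [ 592.2 -214.1] [127.8  69.5] 4.0 [333. 168.]
top red [ 600.2 -359.9] [93.3 37.8] 11.5 [389. 161.]
top green [ 427.8 -360.5] [92.7 34.2] 10.3 [394. 223.]
side blue [ 422.1 -247.5] [130.3  86.4] 5.4 [248. 258.]
side blue [ 588.7 -229.3] [133.2  87.3] 3.8 [305. 244.]
side red [ 598.6 -364.8] [102.1  44.8] 11.5 [323. 270.]
side green [ 426.5 -366.9] [96.7 43.2] 10.2 [254. 283.]
side green [770.2  85.8] [104.7  62.8] 70.9 [332. 158.]
```

View pics/c_box.png

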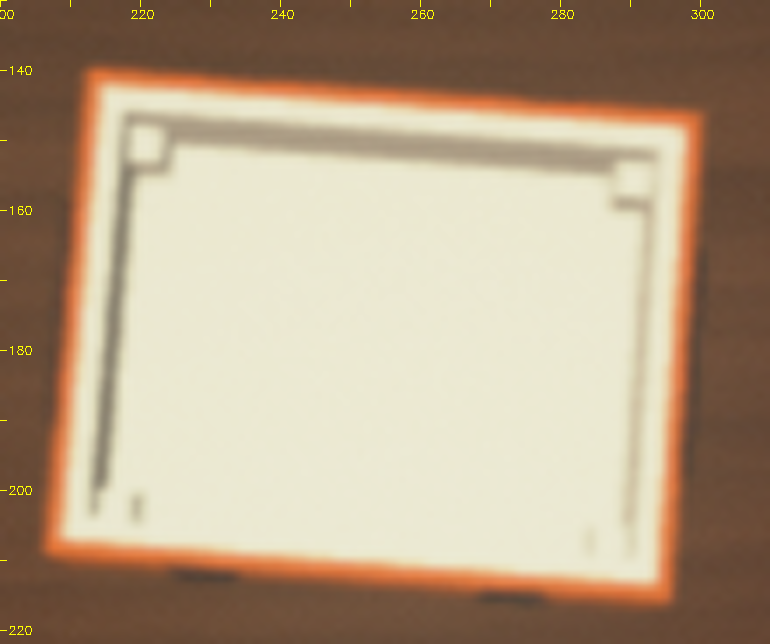

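View pics/c_sep.png

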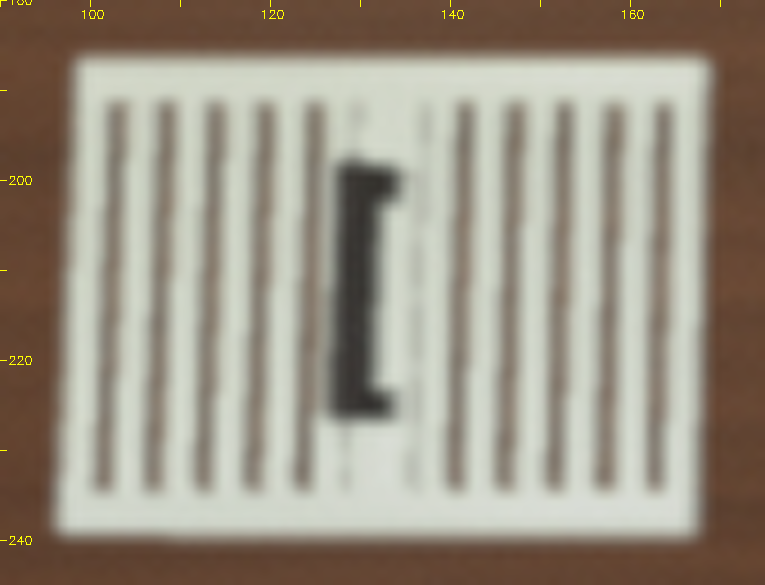

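View pics/c_r.png

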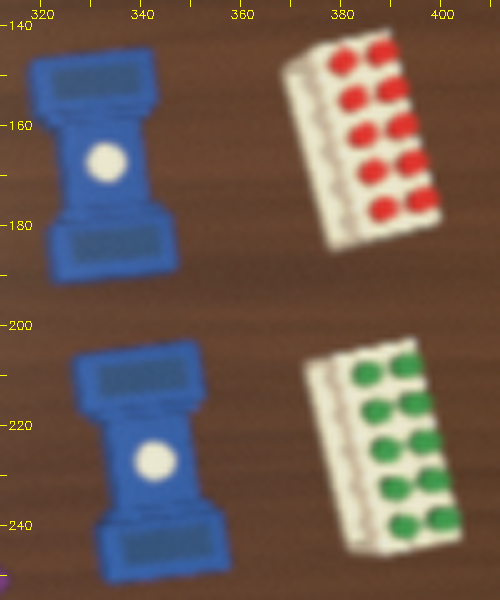

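```bash
python3 - <<'E'
from h import *
from scipy.optimize import least_squares
def fit(pts,loc,x0,cam="top"):
    pts=np.array(pts)-.43;loc=np.array(loc,float)
    def f(p):
        a=np.radians(p[2]);c,s=np.cos(a),np.sin(a)
        X=np.c_[p[0]+c*loc[:,0]-s*loc[:,1],p[1]+s*loc[:,0]+c*loc[:,1],loc[:,2]]
        return (proj(cam,X)-pts).ravel()
    r=least_squares(f,x0);print(np.round(r.x,1),np.round(r.fun,1));return r.x
box=[[95,120,75],[95,-120,75],[-95,-120,75],[-95,120,75]]
fit([[212.6,139.7],[300.7,146.1],[296,216.4],[206.1,209.4]],box,[545,40,-3])
sep=[[76,101,5],[76,-101,5],[-76,-101,5],[-76,101,5]]
fit([[98.3,186.3],[169.2,186.4],[167.4,240],[95.9,239.7]],sep,[445,320,0])
# rack deck right edge
for a in ([[390,140.6],[400,179.2]],[[395.4,202.6],[404.2,242.8]]): print([np.round(ray("top",np.array(q)-.43,55),1) for q in a])
# bar ends z=43
bar=[[40,5,43],[40,-5,43],[-40,-5,43],[-40,5,43]]
im=cv2.imread("pics/raw_side0.png")
crop(im,238,150,320,230,7,"pics/s_box.png");crop(im,205,120,265,165,12,"pics/s_sep.png")
E
```

```text
[564.7   9.8  -6.1] [ 0.2  0.3 -0.4  0.5 -0.3 -0.4  0.5 -0.3]
[482.9 360.5  -2. ] [ 0.5  0.2 -0.7  0.4 -0.3 -0.3  0.5 -0.3]
[array([ 660. , -372.3,   55. ]), array([ 551. , -392.7,   55. ])]
[array([ 486.8, -375.8,   55. ]), array([ 377. , -392.3,   55. ])]
```

View pics/s_box.png

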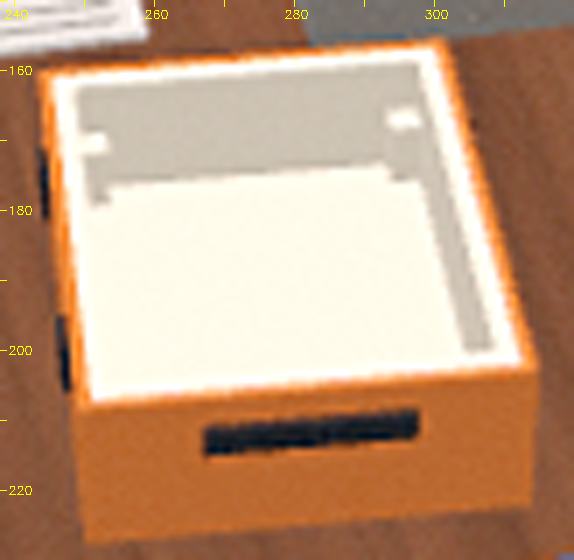

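View pics/s_sep.png

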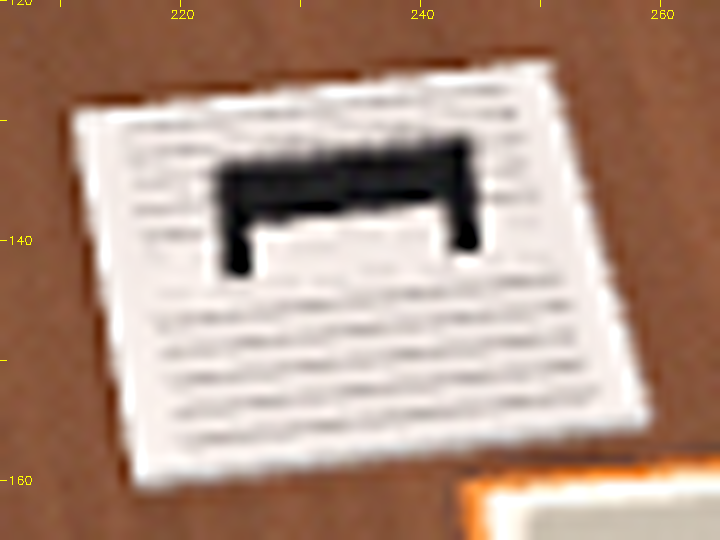

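```bash
cat >> h.py <<'E'
from scipy.optimize import least_squares
def fit(pts,loc,x0,cam="top",off=.43):
    pts=np.array(pts)-off;loc=np.array(loc,float)
    def f(p):
        a=np.radians(p[2]);c,s=np.cos(a),np.sin(a)
        X=np.c_[p[0]+c*loc[:,0]-s*loc[:,1],p[1]+s*loc[:,0]+c*loc[:,1],loc[:,2]]
        return (proj(cam,X)-pts).ravel()
    r=least_squares(f,x0);print(np.round(r.x,1),np.round(r.fun,1));return r.x
def plan(x,y,z,yaw,n=None):
    """rows from measured pose to tool-down target (mm,deg)"""
    s=env.state();p=np.array(s["ee_pos"]);a=s["ee_rot"][2]
    d=np.array([x,y,z])-p;dy=(yaw-a+180)%360-180
    n=n or int(max(np.ceil(np.abs(d[:2]).max()*0+np.linalg.norm(d)/58),np.ceil(abs(dy)/10.5),1))
    tot=0;O=[];Rr=[];cur=p.copy()
    for k in range(n):
        w=np.radians(a+tot);e=p+d*(k+1)/n-cur
        o=np.round([e[0]*np.cos(w)+e[1]*np.sin(w),e[0]*np.sin(w)-e[1]*np.cos(w),-e[2]]); o=np.round(o) 
        cur=cur+[o[0]*np.cos(w)+o[1]*np.sin(w),o[0]*np.sin(w)-o[1]*np.cos(w),-o[2]]
        r=round(dy*(k+1)/n-tot,1);tot+=r;O.append([float(v)/1000 for v in o]);Rr.append([0,0,-r])
    for k in range(0,n,5): print(O[k:k+5],[round(r[2],1) for r in Rr[k:k+5]])
    print("t",s["time_s"],"rot",np.round(s["ee_rot"],2),"pos",np.round(p,1))
E
python3 - <<'E'
from h import *
box=[[-95,120,75],[95,120,75],[95,-120,75],[-95,-120,75]]
fit([[243.4,160.3],[301.9,155.7],[315,202.6],[248.9,207.9]],box,[545,40,-3],"side")
sep=[[-76,101,5],[76,101,5],[76,-101,5],[-76,-101,5]]
fit([[211,129.2],[251.1,125.2],[259.3,155.2],[216.25,160.7]],sep,[545,40,-3],"side",.46)
# pack disks z=28
print(ray("top",[312+106/5-.4,135+162/5-.4],28),ray("top",[312+155/5-.4,135+461/5-.4],28))
plan(423,-233,120,5)
E
```

```text
[564.5  10.1  -6.1] [ 0.2 -0.6 -0.2 -0.4 -0.1  0.3  0.1  0.4]
[482.5 356.2  -2.1] [ 0.4  0.7 -0.3  0.4 -0.1 -0.2  0.  -0.6]
[ 593.76967796 -216.39361213   28.        ] [ 424.05136584 -235.21773064   28.        ]
[[-0.032, -0.039, 0.006], [-0.039, -0.034, 0.006], [-0.043, -0.026, 0.007], [-0.048, -0.018, 0.006], [-0.05, -0.01, 0.006]] [np.float64(9.9), np.float64(9.9), np.float64(9.8), np.float64(9.9), np.float64(9.9)]
[[-0.051, -0.002, 0.006], [-0.05, 0.008, 0.007], [-0.048, 0.016, 0.006], [-0.045, 0.024, 0.006], [-0.04, 0.031, 0.006]] [np.float64(9.9), np.float64(9.9), np.float64(9.8), np.float64(9.9), np.float64(9.9)]
[[-0.034, 0.038, 0.006], [-0.027, 0.043, 0.007], [-0.019, 0.048, 0.006], [-0.011, 0.049, 0.006], [-0.003, 0.051, 0.006]] [np.float64(9.9), np.float64(9.9), np.float64(9.8), np.float64(9.9), np.float64(9.9)]
t 0.1 rot [-179.91   -0.    153.2 ] pos [259.1 512.8 213.2]
```

```bash
python3 -m creep '{"offset":[[-0.032,-0.039,0.006],[-0.039,-0.034,0.006],[-0.043,-0.026,0.007],[-0.048,-0.018,0.006],[-0.05,-0.01,0.006]],"rotation":[[0,0,9.9],[0,0,9.9],[0,0,9.8],[0,0,9.9],[0,0,9.9]]}' && python3 -m creep '{"offset":[[-0.051,-0.002,0.006],[-0.05,0.008,0.007],[-0.048,0.016,0.006],[-0.045,0.024,0.006],[-0.04,0.031,0.006]],"rotation":[[0,0,9.9],[0,0,9.9],[0,0,9.8],[0,0,9.9],[0,0,9.9]]}' && python3 -m creep '{"offset":[[-0.034,0.038,0.006],[-0.027,0.043,0.007],[-0.019,0.048,0.006],[-0.011,0.049,0.006],[-0.003,0.051,0.006]],"rotation":[[0,0,9.9],[0,0,9.9],[0,0,9.8],[0,0,9.9],[0,0,9.9]]}'
python3 - <<'E'
from h import *
plan(423.5,-234,70,5.1)
plan(423.5,-234,4,5.1)
E
```

```text
time_s: 0.72
ee_pos: [314.3, 262.9, 182.6]
ee_rot: [-180.0, 0.0, 103.5]
force: [0.3, 0.6, 0.1]
gripper_width: 91.2
time_s: 1.35
ee_pos: [368.3, 14.9, 151.7]
ee_rot: [180.0, -0.0, 54.1]
force: [0.6, -0.1, -0.1]
gripper_width: 91.4
time_s: 1.98
ee_pos: [422.6, -234.0, 120.5]
ee_rot: [-180.0, 0.0, 4.6]
force: [0.4, 1.2, -0.1]
gripper_width: 91.1
[[0.001, 0.0, 0.05]] [np.float64(-0.5)]
t 1.975 rot [-1.7997e+02  1.0000e-02  4.6400e+00] pos [ 422.6 -234.   120.5]
[[0.0, 0.0, 0.039], [0.001, 0.0, 0.039], [-0.0, 0.0, 0.038]] [np.float64(-0.2), np.float64(-0.1), np.float64(-0.2)]
t 1.975 rot [-1.7997e+02  1.0000e-02  4.6400e+00] pos [ 422.6 -234.   120.5]
```

```bash
python3 -m creep '{"offset":[[0.001,0,0.05],[0,0,0.045],[0,0,0.017],[0,0,0.005],[0,0,0]],"rotation":[[0,0,-0.5],[0,0,0],[0,0,0],[0,0,0],[0,0,0]]}' && python3 -m creep '{"offset":[[0,0,0],[0,0,0],[0,0,0],[0,0,0],[0,0,0]],"rotation":[[0,0,0],[0,0,0],[0,0,0],[0,0,0],[0,0,0]]}' 0.6 30
```

```text
time_s: 2.6
ee_pos: [423.9, -232.3, 4.1]
ee_rot: [180.0, -0.0, 5.5]
force: [0.6, -0.8, -0.3]
gripper_width: 91.4
time_s: 3.22
ee_pos: [423.8, -232.4, 4.0]
ee_rot: [180.0, -0.0, 5.5]
force: [-0.0, 0.5, 1.3]
gripper_width: 46.2
```

```bash
python3 -m creep '{"offset":[[0,0,-0.03],[0,0,-0.04],[0,0,-0.04]],"rotation":[[0,0,0],[0,0,0],[0,0,0]]}' 0.6 30
python3 - <<'E'
from h import *
plan(559.5,-37.7,110,-6.1)
E
```

```text
time_s: 3.6
ee_pos: [423.1, -231.8, 114.5]
ee_rot: [-179.9, 0.1, 5.5]
force: [0.9, 0.1, -2.5]
gripper_width: 46.1
[[0.031, -0.036, 0.001], [0.029, -0.037, 0.001], [0.028, -0.039, 0.001], [0.026, -0.039, 0.001], [0.025, -0.041, 0.0]] [np.float64(2.3), np.float64(2.3), np.float64(2.4), np.float64(2.3), np.float64(2.3)]
t 3.6 rot [-1.7993e+02  8.0000e-02  5.5000e+00] pos [ 423.1 -231.8  114.5]
```

```bash
python3 -m creep '{"offset":[[0.031,-0.036,0.001],[0.029,-0.037,0.001],[0.028,-0.039,0.001],[0.026,-0.039,0.001],[0.025,-0.041,0]],"rotation":[[0,0,2.3],[0,0,2.3],[0,0,2.4],[0,0,2.3],[0,0,2.3]]}'
python3 - <<'E'
from h import *
plan(559.5,-37.7,24,-6.1)
E
```

```text
time_s: 4.22
ee_pos: [560.1, -36.5, 109.2]
ee_rot: [180.0, 0.1, -6.2]
force: [0.8, -1.2, -2.4]
gripper_width: 45.7
[[-0.0, 0.001, 0.043], [-0.0, 0.0, 0.042]] [np.float64(-0.0), np.float64(-0.1)]
t 4.225 rot [ 1.80e+02  9.00e-02 -6.17e+00] pos [560.1 -36.5 109.2]
```

```bash
python3 -m creep '{"offset":[[0,0.001,0.03],[0,0,0.03],[0,0,0.02],[0,0,0.006],[0,0,0.002]],"rotation":[[0,0,0],[0,0,0],[0,0,0],[0,0,0],[0,0,0]]}'

```

```text
time_s: 4.85
ee_pos: [559.9, -38.9, 21.8]
ee_rot: [-180.0, 0.0, -6.1]
force: [-0.7, -0.2, -2.0]
gripper_width: 45.7
```

```bash
python3 -m creep '{"offset":[[0,0,0.001],[0,0,0.001],[0,0,0.001]],"rotation":[[0,0,0],[0,0,0],[0,0,0]]}'
python3 - <<'E'
from h import *
cv2.imwrite("pics/side1.png",grab_frame("side")[100:250,180:380,::-1].repeat(4,0).repeat(4,1))
E
```

```text
time_s: 5.22
ee_pos: [560.2, -38.9, 19.4]
ee_rot: [-180.0, -0.1, -6.1]
force: [0.1, 0.6, -2.1]
gripper_width: 45.9
```

View pics/side1.png

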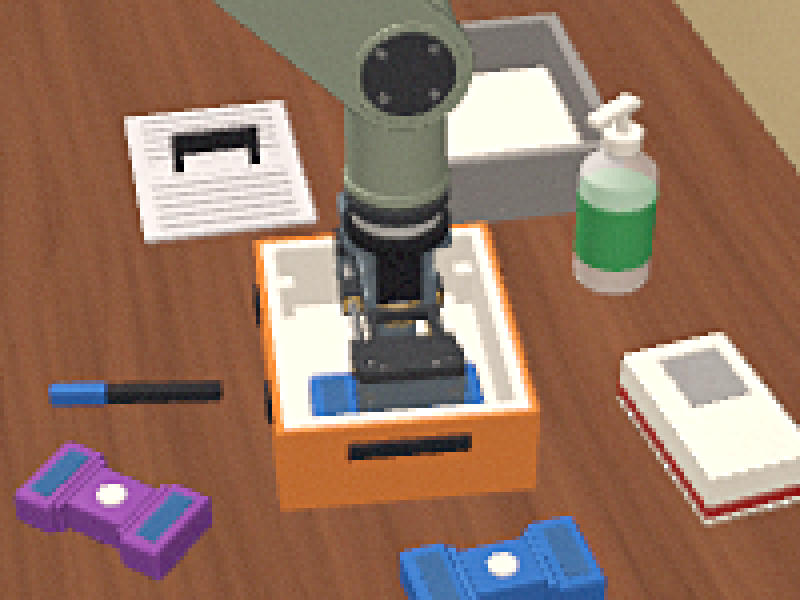

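The pack is inside the box, (395,390) in the crop, almost on the floor. Lowering until contact.

```bash
python3 -m creep '{"offset":[[0,0,0.001],[0,0,0]],"rotation":[[0,0,0],[0,0,0]]}'; python3 -m creep '{"offset":[[0,0,0.001],[0,0,0]],"rotation":[[0,0,0],[0,0,0]]}'
```

```text
time_s: 5.52
ee_pos: [560.1, -38.9, 19.1]
ee_rot: [-180.0, -0.0, -6.1]
force: [-1.5, 0.4, 4.9]
gripper_width: 45.8
time_s: 5.78
ee_pos: [560.1, -38.9, 19.1]
ee_rot: [-180.0, -0.1, -6.1]
force: [-3.8, 0.4, 11.8]
gripper_width: 45.8
```

```bash
python3 -m creep '{"offset":[[0,0,0],[0,0,0],[0,0,-0.02],[0,0,-0.04],[0,0,-0.06]],"rotation":[[0,0,0],[0,0,0],[0,0,0],[0,0,0],[0,0,0]]}' 0.33
python3 - <<'E'
from h import *
plan(593.3,-215,110,4)
E
```

```text
time_s: 6.4
ee_pos: [558.7, -38.8, 136.4]
ee_rot: [180.0, 0.3, -6.1]
force: [1.4, -0.5, 0.4]
gripper_width: 61.3
[[0.013, 0.043, 0.007], [0.012, 0.043, 0.006], [0.009, 0.044, 0.007], [0.008, 0.044, 0.006]] [np.float64(-2.5), np.float64(-2.6), np.float64(-2.5), np.float64(-2.5)]
t 6.4 rot [180.     0.26  -6.1 ] pos [558.7 -38.8 136.4]
```

```bash
python3 -m creep '{"offset":[[0.013,0.043,0.007],[0.012,0.043,0.006],[0.009,0.044,0.007],[0.008,0.044,0.006],[0,0,0.03]],"rotation":[[0,0,-2.5],[0,0,-2.6],[0,0,-2.5],[0,0,-2.5],[0,0,0]]}' 0
python3 - <<'E'
from h import *
im=grab_frame("top")[:,:,::-1];crop(im,200,130,310,222,7,"pics/c_box1.png")
plan(593.3,-215,4,4)
E
```

```text
time_s: 7.02
ee_pos: [597.1, -218.5, 81.8]
ee_rot: [179.8, -0.3, 3.8]
force: [-1.1, 0.4, -0.4]
gripper_width: 90.9
[[0.0, -0.0, 0.036], [0.0, -0.001, 0.036]] [np.float64(-0.1), np.float64(-0.0)]
t 7.075 rot [-179.86    0.3     3.86] pos [ 593.1 -215.7   76.3]
```

View pics/c_box1.png

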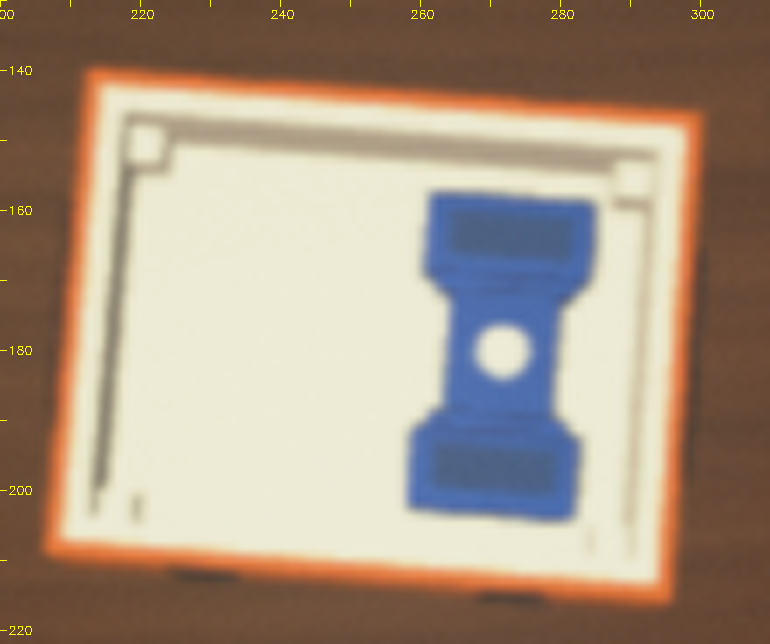

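Pack2 lies flat in the right half of the box, disc at pixel (271,180), parallel to the walls. Next, pack1.

```bash
python3 -m creep '{"offset":[[0,-0.001,0.04],[0,0,0.025],[0,0,0.007],[0,0,0],[0,0,0]],"rotation":[[0,0,0],[0,0,0],[0,0,0],[0,0,0],[0,0,0]]}' && python3 -m creep '{"offset":[[0,0,0],[0,0,0],[0,0,0],[0,0,0]],"rotation":[[0,0,0],[0,0,0],[0,0,0],[0,0,0]]}' 0.6 30
```

```text
time_s: 7.7
ee_pos: [595.8, -213.8, 10.3]
ee_rot: [179.9, -0.1, 4.0]
force: [0.4, -0.2, 0.6]
gripper_width: 91.1
time_s: 8.2
ee_pos: [594.8, -213.6, 9.0]
ee_rot: [-180.0, -0.0, 4.0]
force: [-0.2, -0.4, -0.0]
gripper_width: 53.9
```

```bash
python3 -m creep '{"offset":[[-0.001,0,0.005],[0,0,0],[0,0,0],[0,0,0]],"rotation":[[0,0,0],[0,0,0],[0,0,0],[0,0,0]]}' 0.6 30
```

```text
time_s: 8.7
ee_pos: [594.7, -214.1, 5.1]
ee_rot: [179.9, -0.1, 4.0]
force: [-0.2, -0.6, 6.6]
gripper_width: 45.8
```

```bash
python3 -m creep '{"offset":[[0,0,-0.03],[0,0,-0.05],[0,0,-0.03],[0,0,0]],"rotation":[[0,0,0],[0,0,0],[0,0,0],[0,0,0]]}'
python3 - <<'E'
from h import *
plan(571,57.7,112,-6.1)
E
```

```text
time_s: 9.2
ee_pos: [595.0, -214.1, 115.6]
ee_rot: [179.9, -0.2, 4.0]
force: [0.2, 0.2, -2.7]
gripper_width: 45.9
[[-0.001, -0.055, 0.001], [-0.003, -0.054, 0.0], [-0.005, -0.054, 0.001], [-0.006, -0.055, 0.001], [-0.009, -0.053, 0.001]] [np.float64(2.0), np.float64(2.0), np.float64(2.1), np.float64(2.0), np.float64(2.0)]
t 9.2 rot [179.9   -0.23   3.99] pos [ 595.  -214.1  115.6]
```

```bash
python3 -m creep '{"offset":[[-0.001,-0.055,0.001],[-0.003,-0.054,0],[-0.005,-0.054,0.001],[-0.006,-0.055,0.001],[-0.009,-0.053,0.001]],"rotation":[[0,0,2],[0,0,2],[0,0,2.1],[0,0,2],[0,0,2]]}'
python3 -m creep '{"offset":[[0,0,0],[0,0,0]],"rotation":[[0,0,0],[0,0,0]]}'
python3 - <<'E'
from h import *
plan(571,57.7,23,-6.1)
E
```

```text
time_s: 9.82
ee_pos: [568.1, 59.3, 107.2]
ee_rot: [180.0, 0.3, -6.2]
force: [0.6, -0.6, -2.2]
gripper_width: 45.8
time_s: 10.07
ee_pos: [568.9, 57.3, 108.1]
ee_rot: [179.9, 0.2, -6.0]
force: [-0.3, 0.7, -2.5]
gripper_width: 45.7
[[0.001, -0.0, 0.043], [0.001, -0.001, 0.042]] [np.float64(0.0), np.float64(0.1)]
t 10.075 rot [179.93   0.18  -6.05] pos [568.9  57.3 108.1]
```

```bash
python3 -m creep '{"offset":[[0.002,0,0.035],[0,0,0.03],[0,0,0.017],[0,0,0.003],[0,0,0]],"rotation":[[0,0,0],[0,0,0],[0,0,0],[0,0,0],[0,0,0]]}'
python3 -m creep '{"offset":[[0,0,0.001],[0,0,0.001]],"rotation":[[0,0,0],[0,0,0]]}'
```

```text
time_s: 10.7
ee_pos: [572.3, 56.5, 25.0]
ee_rot: [180.0, -0.0, -6.2]
force: [0.6, 0.0, -3.1]
gripper_width: 46.1
time_s: 10.95
ee_pos: [572.4, 57.4, 23.6]
ee_rot: [-180.0, -0.1, -6.1]
force: [1.3, -0.0, -4.3]
gripper_width: 45.9
```

```bash
python3 -m creep '{"offset":[[-0.001,0,0.001],[0,0,0.001],[0,0,0]],"rotation":[[0,0,0],[0,0,0],[0,0,0]]}'
python3 -m creep '{"offset":[[0,0,0.001],[0,0,0]],"rotation":[[0,0,0],[0,0,0]]}'
```

```text
time_s: 11.32
ee_pos: [570.9, 57.7, 20.9]
ee_rot: [-180.0, 0.0, -6.1]
force: [0.4, -0.1, -2.4]
gripper_width: 45.7
time_s: 11.58
ee_pos: [571.1, 57.7, 20.2]
ee_rot: [-180.0, -0.0, -6.1]
force: [-0.4, 0.7, -0.1]
gripper_width: 45.8
```

```bash
python3 -m creep '{"offset":[[0,0,0.001],[0,0,0]],"rotation":[[0,0,0],[0,0,0]]}'
```

```text
time_s: 11.82
ee_pos: [571.1, 57.7, 20.1]
ee_rot: [-180.0, -0.0, -6.1]
force: [-2.6, 0.1, 7.2]
gripper_width: 45.7
```

```bash
python3 -m creep '{"offset":[[0,0,0],[0,0,0],[0,0,-0.02],[0,0,-0.05],[0,0,-0.05]],"rotation":[[0,0,0],[0,0,0],[0,0,0],[0,0,0],[0,0,0]]}' 0.33
python3 - <<'E'
from h import *
plan(482.7,359,120,-2)
E
```

```text
time_s: 12.45
ee_pos: [570.8, 57.5, 139.8]
ee_rot: [180.0, 0.1, -6.1]
force: [1.2, -0.1, -0.2]
gripper_width: 61.0
[[-0.02, -0.048, 0.003], [-0.019, -0.049, 0.004], [-0.019, -0.049, 0.003], [-0.018, -0.049, 0.003], [-0.018, -0.049, 0.003]] [np.float64(-0.7), np.float64(-0.7), np.float64(-0.7), np.float64(-0.6), np.float64(-0.7)]
[[-0.017, -0.05, 0.004]] [np.float64(-0.7)]
t 12.45 rot [ 1.7999e+02  6.0000e-02 -6.1100e+00] pos [570.8  57.5 139.8]
```

```bash
python3 -m creep '{"offset":[[-0.02,-0.048,0.003],[-0.019,-0.049,0.004],[-0.019,-0.049,0.003],[-0.018,-0.049,0.003],[-0.018,-0.049,0.003]],"rotation":[[0,0,-0.7],[0,0,-0.7],[0,0,-0.7],[0,0,-0.6],[0,0,-0.7]]}'
python3 -m creep '{"offset":[[-0.017,-0.05,0.004],[0,0,0.02],[0,0,0]],"rotation":[[0,0,-0.7],[0,0,0],[0,0,0]]}'
python3 - <<'E'
from h import *
im=grab_frame("top")[:,:,::-1];crop(im,200,130,310,222,7,"pics/c_box2.png")
plan(482.7,359,14,-2)
E
```

```text
time_s: 13.08
ee_pos: [496.9, 310.1, 122.8]
ee_rot: [-180.0, -0.0, -2.7]
force: [0.7, -1.8, 0.6]
gripper_width: 61.0
time_s: 13.45
ee_pos: [481.4, 359.1, 97.3]
ee_rot: [179.9, 0.2, -1.9]
force: [0.1, -0.2, 0.0]
gripper_width: 61.3
[[0.0, -0.0, 0.042], [0.0, -0.0, 0.042]] [np.float64(0.0), np.float64(0.0)]
t 13.5 rot [ 1.7994e+02  7.0000e-02 -1.9900e+00] pos [482.3 359.   98.3]
```

View pics/c_box2.png

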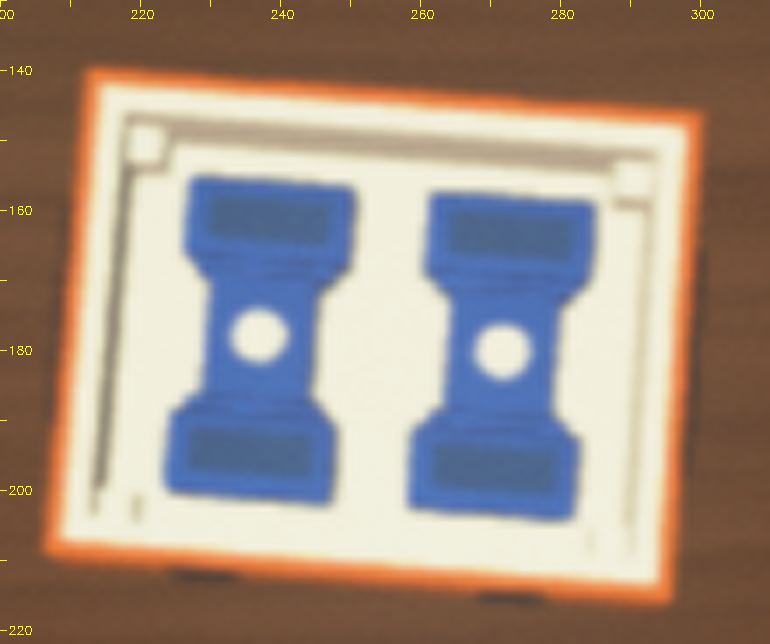

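Both packs lie flat and side by side (discs at 237,178 and 271,180). Gripping the handle.

```bash
python3 -m creep '{"offset":[[0,0,0.04],[0,0,0.03],[0,0,0.013],[0,0,0],[0,0,0]],"rotation":[[0,0,0],[0,0,0],[0,0,0],[0,0,0],[0,0,0]]}'; python3 -m creep '{"offset":[[0,0,0],[0,0,0],[0,0,0],[0,0,0],[0,0,0]],"rotation":[[0,0,0],[0,0,0],[0,0,0],[0,0,0],[0,0,0]]}' 0.95 40
```

```text
time_s: 14.12
ee_pos: [483.9, 359.8, 17.4]
ee_rot: [-179.9, -0.1, -2.0]
force: [0.1, -0.0, -0.2]
gripper_width: 61.1
time_s: 14.75
ee_pos: [482.8, 359.4, 16.0]
ee_rot: [-180.0, -0.0, -2.0]
force: [0.6, 1.8, -0.6]
gripper_width: 13.7
```

```bash
python3 -m creep '{"offset":[[0,0,0],[0,0,0],[0,0,0]],"rotation":[[0,0,0],[0,0,0],[0,0,0]]}' 0.95 40; python3 -m creep '{"offset":[[0,0,-0.02],[0,0,-0.05],[0,0,-0.05],[0,0,-0.02],[0,0,0]],"rotation":[[0,0,0],[0,0,0],[0,0,0],[0,0,0],[0,0,0]]}';python3 -m creep '{"offset":[[0,0,0],[0,0,0]],"rotation":[[0,0,0],[0,0,0]]}'
python3 - <<'E'
from h import *
im=grab_frame("top")[:,:,::-1];crop(im,80,165,180,245,8,"pics/c_sep1.png")
im=grab_frame("side")[:,:,::-1];crop(im,180,60,300,150,6,"pics/s_sep1.png")
print(env.state()["ee_pos"],env.state()["ee_rot"],env.state()["torque"])
E
```

```text
time_s: 15.12
ee_pos: [482.8, 359.4, 15.9]
ee_rot: [-180.0, -0.0, -2.0]
force: [0.6, 0.2, 0.3]
gripper_width: 9.6
time_s: 15.75
ee_pos: [483.3, 359.5, 157.3]
ee_rot: [-179.9, -0.1, -2.0]
force: [-0.7, -0.4, -2.8]
gripper_width: 9.9
time_s: 16.0
ee_pos: [481.9, 358.6, 154.1]
ee_rot: [179.9, 0.2, -2.0]
force: [-0.1, -0.1, -2.6]
gripper_width: 10.0
[482.29207721 358.87240171 154.61578492] [ 1.79914726e+02  1.09416075e-01 -2.00575520e+00] [-0.03358163  0.13662759  0.00674075]
```

View pics/c_sep1.png

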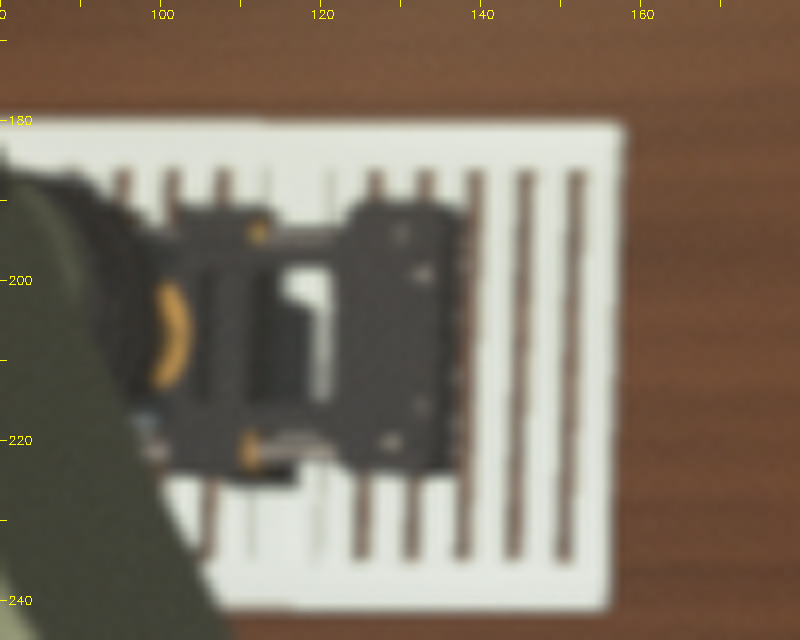

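View pics/s_sep1.png

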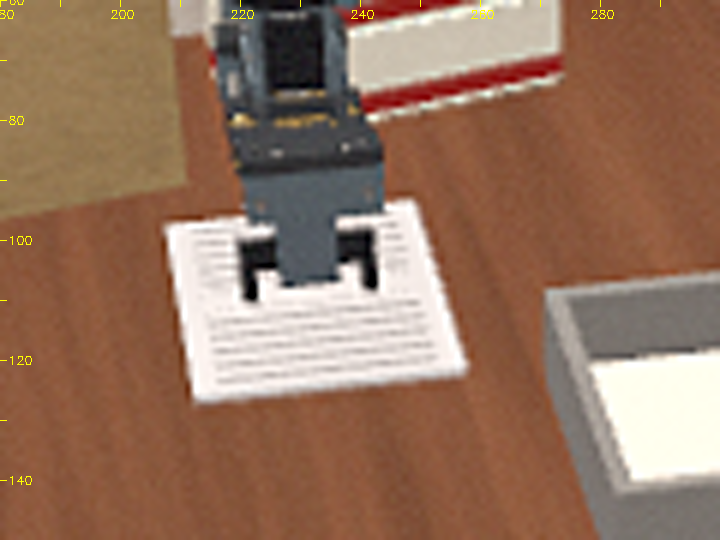

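```bash
python3 - <<'E'
from h import *
z=143.6
sep=[[-76,101,z],[76,101,z],[76,-101,z],[-76,-101,z]]
fit([[207.8,97.5],[249.2,93.3],[257.8,122],[212.8,127.2]],sep,[482,358,-2],"side")
fit([[157.9,180.25],[156,241]],[sep[1],sep[2]],[482,358,-2]) if 0 else fit([[157.9,180.25],[156,241]],[[76,-101,z],[-76,-101,z]],[482,358,-2])
E
```

```text
[481.7 351.4  -2. ] [-0.   0.4  0.   0.4  0.2 -0.2 -0.2 -0.5]
[482.8 355.9  -2. ] [-0.   0.1  0.  -0.1]
```

```bash
python3 - <<'E'
from h import *
plan(564.6,10,125,-6.1,8)
E
```

```text
[[0.012, 0.043, 0.004], [0.012, 0.043, 0.003], [0.013, 0.043, 0.004], [0.012, 0.043, 0.004], [0.014, 0.043, 0.004]] [np.float64(0.5), np.float64(0.5), np.float64(0.5), np.float64(0.5), np.float64(0.6)]
[[0.014, 0.043, 0.003], [0.014, 0.042, 0.004], [0.014, 0.043, 0.004]] [np.float64(0.5), np.float64(0.5), np.float64(0.5)]
t 16.1 rot [ 1.7991e+02  1.1000e-01 -2.0100e+00] pos [482.3 358.9 154.6]
```

```bash
python3 -m creep '{"offset":[[0.012,0.043,0.004],[0.012,0.043,0.003],[0.013,0.043,0.004],[0.012,0.043,0.004],[0.014,0.043,0.004]],"rotation":[[0,0,0.5],[0,0,0.5],[0,0,0.5],[0,0,0.5],[0,0,0.6]]}'; python3 -m creep '{"offset":[[0.014,0.043,0.003],[0.014,0.042,0.004],[0.014,0.043,0.004],[0,0,0],[0,0,0]],"rotation":[[0,0,0.5],[0,0,0.5],[0,0,0.5],[0,0,0],[0,0,0]]}'
python3 - <<'E'
from h import *
im=grab_frame("top")[:,:,::-1];crop(im,195,130,310,225,6,"pics/c_h.png")
im=grab_frame("side")[:,:,::-1];crop(im,230,140,330,230,7,"pics/s_h.png")
plan(564.6,10,100,-6.1)
E
```

```text
time_s: 16.73
ee_pos: [534.4, 139.8, 136.3]
ee_rot: [180.0, 0.0, -4.6]
force: [0.5, 0.1, -2.2]
gripper_width: 9.3
time_s: 17.35
ee_pos: [564.5, 10.4, 125.5]
ee_rot: [-180.0, 0.1, -6.1]
force: [-0.2, -0.0, -1.9]
gripper_width: 9.7
[[0.0, 0.001, 0.026]] [np.float64(0.1)]
t 17.45 rot [-1.7998e+02  2.0000e-02 -6.0300e+00] pos [564.6  11.1 125.8]
```

View pics/c_h.png

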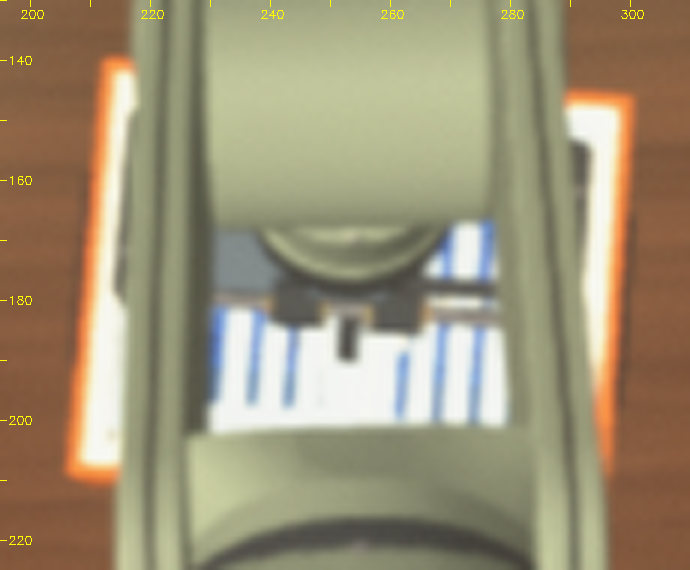

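View pics/s_h.png

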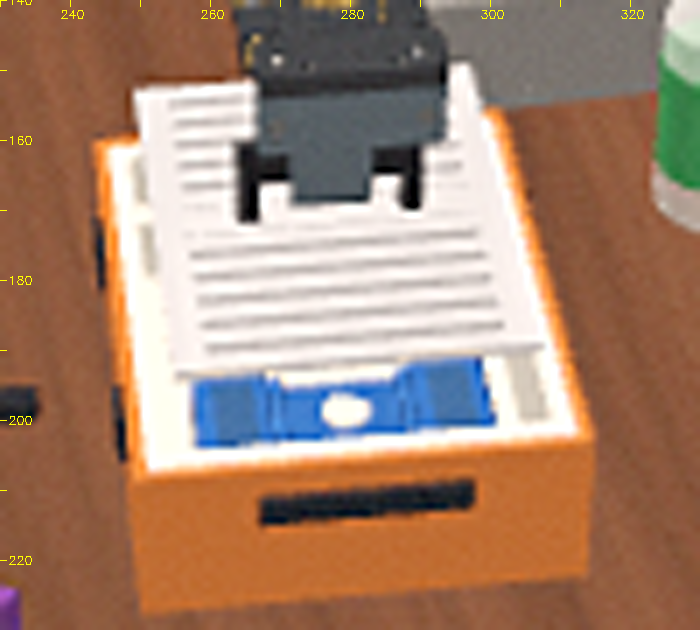

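```bash
python3 - <<'E'
from h import *
z=114.8
sep=[[-76,101,z],[76,101,z],[76,-101,z],[-76,-101,z]]
fit([[249.6,152.9],[296.9,149.3],[307.6,189],[255.4,193.1]],sep,[564,10,-6],"side")
print(proj("side",[[564.6+.994*a+.106*b,11.1-.106*a+.994*b,z] for a,b,_ in sep])+.43)
E
```

```text
[564.7   8.2  -6. ] [-0.2 -0.1  0.2 -0.1  0.5 -0.1 -0.5  0.2]
[[249.28898391 152.31361649]
 [296.9289458  148.72581808]
 [307.69551743 188.31151601]
 [254.63065709 192.60069765]]
```

```bash
python3 -m creep '{"offset":[[0,0,0.015],[0,0,0.015],[0,0,0],[0,0,0]],"rotation":[[0,0,0],[0,0,0],[0,0,0],[0,0,0]]}'
python3 - <<'E'
from h import *
im=grab_frame("side")[:,:,::-1];crop(im,230,140,330,230,8,"pics/s_h2.png")
s=env.state();print(s["ee_pos"],s["ee_rot"])
z=s["ee_pos"][2]-10.9
sep=[[-76,101],[76,101],[76,-101],[-76,-101]]
print(proj("side",[[564.6+.994*a+.106*b,10-.106*a+.994*b,z] for a,b in sep])+.43)
E
```

```text
time_s: 17.95
ee_pos: [564.9, 10.1, 95.8]
ee_rot: [-180.0, 0.0, -6.1]
force: [0.0, -0.4, -2.0]
gripper_width: 9.9
[565.1770277   10.07712105  96.12620483] [-1.79991731e+02 -3.64602399e-02 -6.09726874e+00]
[[249.74330729 160.13945295]
 [296.83231909 156.54298375]
 [307.45007056 196.5067221 ]
 [255.06788594 200.79922175]]
```

View pics/s_h2.png

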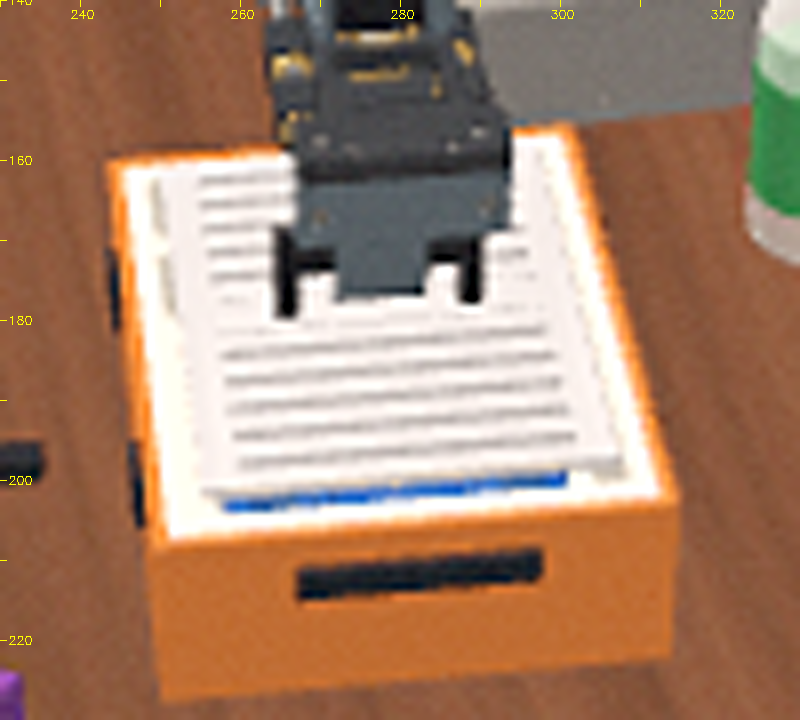

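Plate level and aligned just above the rim. Going down in small steps.

```bash
python3 -m creep '{"offset":[[0,0,0.006],[0,0,0.006],[0,0,0]],"rotation":[[0,0,0],[0,0,0],[0,0,0]]}'; python3 -m creep '{"offset":[[0,0,0.005],[0,0,0.005],[0,0,0]],"rotation":[[0,0,0],[0,0,0],[0,0,0]]}'
```

```text
time_s: 18.38
ee_pos: [564.3, 10.0, 83.3]
ee_rot: [180.0, 0.1, -6.1]
force: [0.8, -0.8, -2.6]
gripper_width: 10.0
time_s: 18.75
ee_pos: [564.4, 10.0, 73.4]
ee_rot: [180.0, 0.1, -6.1]
force: [1.3, -0.8, -1.9]
gripper_width: 9.8
```

Inside without touching.

```bash
python3 -m creep '{"offset":[[0,0,0.005],[0,0,0.003],[0,0,0]],"rotation":[[0,0,0],[0,0,0],[0,0,0]]}'; python3 -m creep '{"offset":[[0,0,0.001],[0,0,0.001],[0,0,0]],"rotation":[[0,0,0],[0,0,0],[0,0,0]]}'
```

```text
time_s: 19.12
ee_pos: [564.6, 10.0, 65.6]
ee_rot: [-180.0, 0.0, -6.1]
force: [-0.4, -1.0, -1.3]
gripper_width: 9.7
time_s: 19.5
ee_pos: [564.8, 10.0, 63.9]
ee_rot: [-180.0, -0.0, -6.1]
force: [-0.6, -0.6, -2.3]
gripper_width: 10.2
```

```bash
python3 -m creep '{"offset":[[0,0,0.001],[0,0,0]],"rotation":[[0,0,0],[0,0,0]]}'; python3 -m creep '{"offset":[[0,0,0.001],[0,0,0]],"rotation":[[0,0,0],[0,0,0]]}'
```

```text
time_s: 19.75
ee_pos: [564.9, 10.0, 63.0]
ee_rot: [-180.0, -0.0, -6.1]
force: [-0.2, 0.6, -2.2]
gripper_width: 10.0
time_s: 20.0
ee_pos: [564.9, 10.0, 63.0]
ee_rot: [-180.0, -0.0, -6.1]
force: [-1.3, -1.1, 5.8]
gripper_width: 9.9
```

```bash
python3 -m creep '{"offset":[[0,0,0],[0,0,0],[0,0,-0.01],[0,0,-0.04],[0,0,-0.05]],"rotation":[[0,0,0],[0,0,0],[0,0,0],[0,0,0],[0,0,0]]}' 0.6
python3 - <<'E'
from h import *
plan(600,-361,110,11.3)
E
```

```text
time_s: 20.62
ee_pos: [564.3, 10.0, 162.7]
ee_rot: [180.0, 0.1, -6.1]
force: [1.6, -0.3, -0.2]
gripper_width: 36.7
[[0.011, 0.052, 0.008], [0.008, 0.053, 0.007], [0.006, 0.053, 0.008], [0.004, 0.053, 0.007], [0.002, 0.053, 0.008]] [np.float64(-2.5), np.float64(-2.5), np.float64(-2.5), np.float64(-2.4), np.float64(-2.5)]
[[-0.001, 0.053, 0.007], [-0.003, 0.053, 0.008]] [np.float64(-2.5), np.float64(-2.5)]
t 20.625 rot [ 1.7999e+02  1.1000e-01 -6.1000e+00] pos [564.3  10.  162.7]
```

```bash
python3 -m creep '{"offset":[[0.011,0.052,0.008],[0.008,0.053,0.007],[0.006,0.053,0.008],[0.004,0.053,0.007],[0.002,0.053,0.008]],"rotation":[[0,0,-2.5],[0,0,-2.5],[0,0,-2.5],[0,0,-2.4],[0,0,-2.5]]}' 0; python3 -m creep '{"offset":[[-0.001,0.053,0.007],[-0.003,0.053,0.008],[0,0,0],[0,0,0]],"rotation":[[0,0,-2.5],[0,0,-2.5],[0,0,0],[0,0,0]]}'
python3 - <<'E'
from h import *
im=grab_frame("top")[:,:,::-1];crop(im,200,130,310,222,7,"pics/c_box3.png")
im=grab_frame("side")[:,:,::-1];crop(im,230,140,330,230,8,"pics/s_box3.png")
plan(600,-361,25,11.3)
E
```

```text
time_s: 21.25
ee_pos: [591.0, -256.9, 124.5]
ee_rot: [180.0, -0.1, 6.4]
force: [0.6, -0.4, -0.2]
gripper_width: 83.4
time_s: 21.75
ee_pos: [600.5, -360.3, 109.0]
ee_rot: [-180.0, -0.0, 11.3]
force: [0.3, 0.5, -0.1]
gripper_width: 91.3
[[-0.001, 0.001, 0.042], [-0.0, 0.0, 0.042]] [np.float64(0.0), np.float64(0.1)]
t 21.85 rot [-1.7999e+02 -2.0000e-02  1.1360e+01] pos [ 600.8 -359.4  109.5]
```

View pics/c_box3.png

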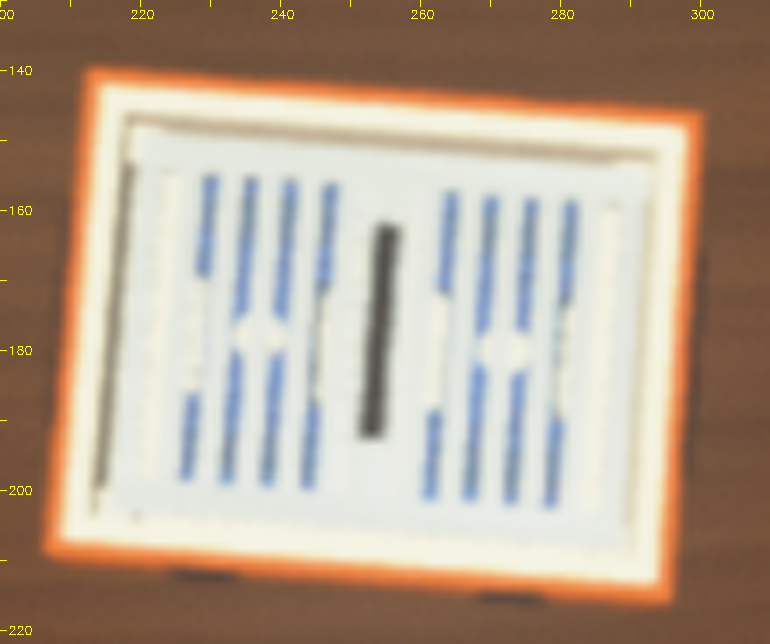

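View pics/s_box3.png

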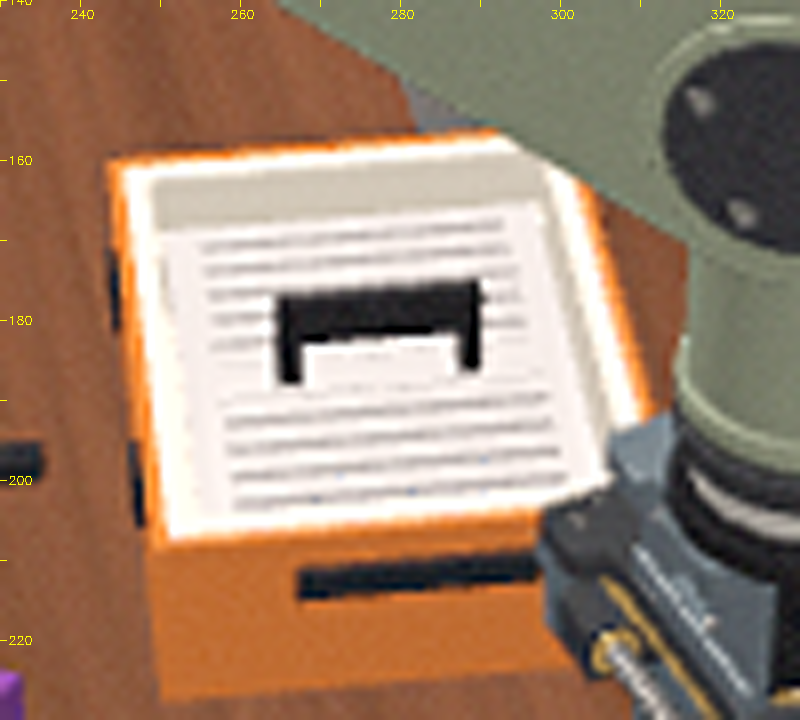

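Separator seated level, centred, handle up. Now rack1.

```bash
python3 -m creep '{"offset":[[0,0.001,0.04],[0,0,0.03],[0,0,0.013],[0,0,0],[0,0,0]],"rotation":[[0,0,0],[0,0,0],[0,0,0],[0,0,0],[0,0,0]]}'; python3 -m creep '{"offset":[[0,0,0],[0,0,0],[0,0,0],[0,0,0],[0,0,0]],"rotation":[[0,0,0],[0,0,0],[0,0,0],[0,0,0],[0,0,0]]}' 0.65 20
```

```text
time_s: 22.48
ee_pos: [601.9, -361.9, 27.6]
ee_rot: [179.9, -0.1, 11.3]
force: [-0.2, 0.7, 1.0]
gripper_width: 91.5
time_s: 23.1
ee_pos: [600.7, -361.2, 25.9]
ee_rot: [-179.9, 0.0, 11.3]
force: [-0.1, 1.5, 0.9]
gripper_width: 44.1
```

```bash
python3 -m creep '{"offset":[[0,0,0],[0,0,-0.015],[0,0,-0.04],[0,0,-0.04],[0,0,-0.02]],"rotation":[[0,0,0],[0,0,0],[0,0,0],[0,0,0],[0,0,0]]}' 
python3 - <<'E'
from h import *
plan(558.4,-47.7,135,-6.1,8)
E
```

```text
time_s: 23.72
ee_pos: [601.9, -362.5, 144.6]
ee_rot: [179.8, -0.2, 11.3]
force: [-0.2, -0.8, -3.4]
gripper_width: 43.8
[[0.002, -0.04, 0.001], [0.001, -0.039, 0.001], [-0.0, -0.04, 0.002], [-0.002, -0.04, 0.001], [-0.004, -0.039, 0.001]] [np.float64(2.2), np.float64(2.1), np.float64(2.2), np.float64(2.2), np.float64(2.2)]
[[-0.005, -0.04, 0.001], [-0.007, -0.039, 0.001], [-0.008, -0.039, 0.002]] [np.float64(2.1), np.float64(2.2), np.float64(2.2)]
t 23.725 rot [179.79  -0.2   11.3 ] pos [ 601.9 -362.5  144.6]
```

```bash
python3 -m creep '{"offset":[[0.002,-0.04,0.001],[0.001,-0.039,0.001],[0,-0.04,0.002],[-0.002,-0.04,0.001],[-0.004,-0.039,0.001]],"rotation":[[0,0,2.2],[0,0,2.1],[0,0,2.2],[0,0,2.2],[0,0,2.2]]}'; python3 -m creep '{"offset":[[-0.005,-0.04,0.001],[-0.007,-0.039,0.001],[-0.008,-0.039,0.002],[0,0,0],[0,0,0]],"rotation":[[0,0,2.1],[0,0,2.2],[0,0,2.2],[0,0,0],[0,0,0]]}'
python3 - <<'E'
from h import *
im=grab_frame("side")[:,:,::-1];crop(im,230,130,340,220,7,"pics/s_r1.png")
plan(558.4,-47.7,83,-6.1)
E
```

```text
time_s: 24.35
ee_pos: [573.7, -164.1, 135.7]
ee_rot: [180.0, -0.1, 0.3]
force: [-0.4, -0.1, -1.8]
gripper_width: 43.8
time_s: 24.98
ee_pos: [557.8, -46.9, 131.6]
ee_rot: [180.0, -0.1, -6.1]
force: [-0.6, -0.5, -2.9]
gripper_width: 44.3
[[0.001, 0.0, 0.048]] [np.float64(-0.0)]
t 25.025 rot [ 1.7997e+02 -7.0000e-02 -6.1200e+00] pos [557.8 -47.3 131.5]
```

View pics/s_r1.png

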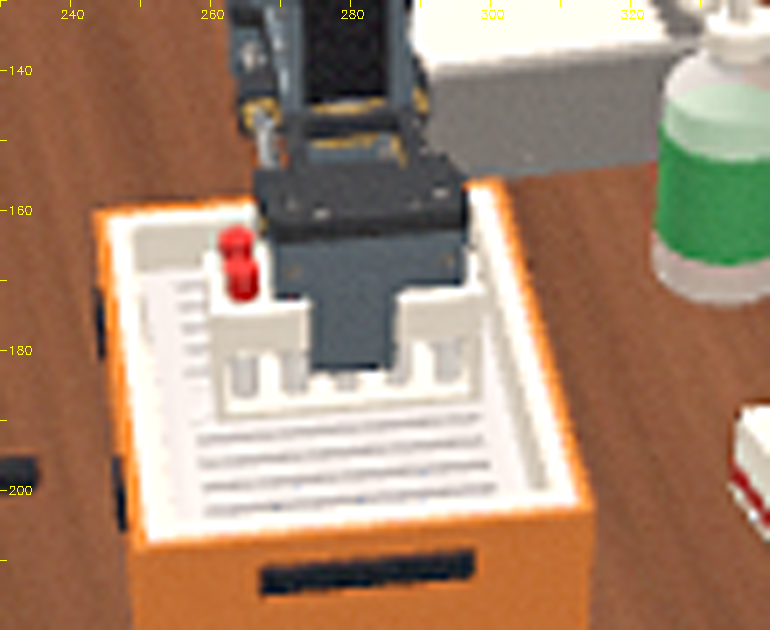

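Rack held upright and centred (fingers mid-rack). Lowering.

```bash
python3 -m creep '{"offset":[[0.001,0,0.018],[0,0,0.016],[0,0,0.01],[0,0,0.004],[0,0,0]],"rotation":[[0,0,0],[0,0,0],[0,0,0],[0,0,0],[0,0,0]]}'; python3 -m creep '{"offset":[[0,0,0.002],[0,0,0.001],[0,0,0]],"rotation":[[0,0,0],[0,0,0],[0,0,0]]}'
```

```text
time_s: 25.65
ee_pos: [558.4, -46.7, 82.8]
ee_rot: [-180.0, 0.0, -6.1]
force: [1.4, -0.8, -2.3]
gripper_width: 44.3
time_s: 26.02
ee_pos: [558.4, -46.6, 80.1]
ee_rot: [-180.0, -0.0, -6.1]
force: [-0.3, 0.8, -2.9]
gripper_width: 43.7
```

```bash
python3 -m creep '{"offset":[[0,0.001,0.001],[0,0,0]],"rotation":[[0,0,0],[0,0,0]]}'; python3 -m creep '{"offset":[[0,0,0.001],[0,0,0]],"rotation":[[0,0,0],[0,0,0]]}'; python3 -m creep '{"offset":[[0,0,0.0005],[0,0,0]],"rotation":[[0,0,0],[0,0,0]]}'
```

```text
time_s: 26.28
ee_pos: [558.2, -47.7, 78.9]
ee_rot: [-180.0, 0.0, -6.1]
force: [-0.5, -0.7, -2.2]
gripper_width: 43.3
time_s: 26.52
ee_pos: [558.2, -47.6, 77.9]
ee_rot: [-180.0, 0.0, -6.1]
force: [-0.0, 0.9, -2.8]
gripper_width: 43.5
time_s: 26.78
ee_pos: [558.3, -47.6, 77.8]
ee_rot: [-180.0, -0.0, -6.1]
force: [-1.4, -0.5, 2.9]
gripper_width: 44.1
```

```bash
python3 -m creep '{"offset":[[0,0,0],[0,0,0],[0,0,-0.02],[0,0,-0.05],[0,0,-0.04]],"rotation":[[0,0,0],[0,0,0],[0,0,0],[0,0,0],[0,0,0]]}' 0.36
python3 - <<'E'
from h import *
plan(427.7,-362,110,10.2)
E
```

```text
time_s: 27.4
ee_pos: [558.6, -47.7, 189.1]
ee_rot: [-180.0, -0.1, -6.1]
force: [1.2, 0.0, 0.0]
gripper_width: 58.4
[[-0.014, 0.047, 0.011], [-0.015, 0.046, 0.012], [-0.018, 0.045, 0.011], [-0.019, 0.045, 0.011], [-0.022, 0.043, 0.011]] [np.float64(-2.3), np.float64(-2.4), np.float64(-2.3), np.float64(-2.3), np.float64(-2.3)]
[[-0.023, 0.043, 0.012], [-0.024, 0.042, 0.011]] [np.float64(-2.4), np.float64(-2.3)]
t 27.4 rot [-1.7999e+02 -7.0000e-02 -6.1000e+00] pos [558.6 -47.7 189.1]
```

```bash
python3 -m creep '{"offset":[[-0.014,0.047,0.011],[-0.015,0.046,0.012],[-0.018,0.045,0.011],[-0.019,0.045,0.011],[-0.022,0.043,0.011]],"rotation":[[0,0,-2.3],[0,0,-2.4],[0,0,-2.3],[0,0,-2.3],[0,0,-2.3]]}' 0; python3 -m creep '{"offset":[[-0.023,0.043,0.012],[-0.024,0.042,0.011],[0,0,0],[0,0,0]],"rotation":[[0,0,-2.4],[0,0,-2.3],[0,0,0],[0,0,0]]}'
python3 - <<'E'
from h import *
im=grab_frame("top")[:,:,::-1];crop(im,200,130,310,222,7,"pics/c_box4.png")
plan(427.7,-362,25,10.2)
E
```

```text
time_s: 28.02
ee_pos: [463.9, -273.3, 131.3]
ee_rot: [180.0, -0.1, 5.6]
force: [0.5, -0.3, 0.5]
gripper_width: 90.8
time_s: 28.52
ee_pos: [427.7, -361.4, 108.4]
ee_rot: [-180.0, -0.0, 10.2]
force: [0.2, 0.1, -0.5]
gripper_width: 91.2
[[-0.0, 0.0, 0.042], [-0.0, 0.001, 0.042]] [np.float64(0.0), np.float64(0.0)]
t 28.575 rot [-1.7999e+02 -3.0000e-02  1.0220e+01] pos [ 428.  -361.   108.6]
```

View pics/c_box4.png

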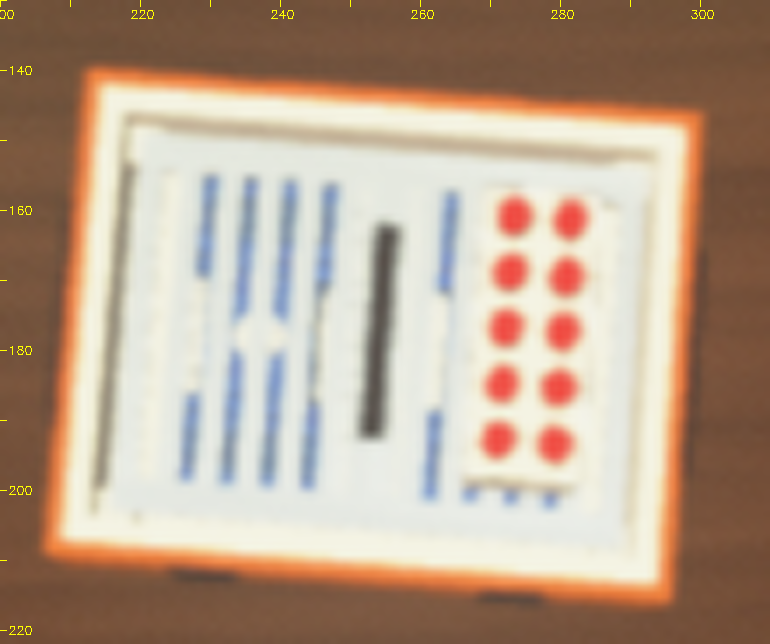

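Rack1 stands upright right of the handle, caps centred at about (276,177), parallel to it. Now rack2.

```bash
python3 -m creep '{"offset":[[0,0.001,0.04],[0,0,0.03],[0,0,0.013],[0,0,0],[0,0,0]],"rotation":[[0,0,0],[0,0,0],[0,0,0],[0,0,0],[0,0,0]]}'; python3 -m creep '{"offset":[[0,0,0],[0,0,0],[0,0,0],[0,0,0],[0,0,0]],"rotation":[[0,0,0],[0,0,0],[0,0,0],[0,0,0],[0,0,0]]}' 0.65 20
```

```text
time_s: 29.2
ee_pos: [428.8, -363.1, 26.7]
ee_rot: [179.9, -0.1, 10.2]
force: [-0.1, 0.0, -0.0]
gripper_width: 91.1
time_s: 29.82
ee_pos: [427.5, -362.3, 25.3]
ee_rot: [-179.9, 0.0, 10.2]
force: [-0.7, 1.0, 0.8]
gripper_width: 43.9
```

```bash
python3 -m creep '{"offset":[[0,0,0],[0,0,-0.02],[0,0,-0.05],[0,0,-0.055],[0,0,-0.04]],"rotation":[[0,0,0],[0,0,0],[0,0,0],[0,0,0],[0,0,0]]}' 
python3 - <<'E'
from h import *
plan(570.8,67.7,180,-6.1,10)
E
```

```text
time_s: 30.45
ee_pos: [428.0, -363.0, 192.4]
ee_rot: [179.9, -0.1, 10.2]
force: [-0.3, 0.4, -2.3]
gripper_width: 44.1
[[0.022, -0.04, 0.001], [0.02, -0.04, 0.001], [0.02, -0.041, 0.002], [0.018, -0.042, 0.001], [0.017, -0.042, 0.001]] [np.float64(1.6), np.float64(1.7), np.float64(1.6), np.float64(1.6), np.float64(1.6)]
[[0.016, -0.042, 0.001], [0.014, -0.043, 0.002], [0.014, -0.044, 0.001], [0.012, -0.044, 0.001], [0.011, -0.044, 0.001]] [np.float64(1.7), np.float64(1.6), np.float64(1.6), np.float64(1.7), np.float64(1.6)]
t 30.45 rot [ 1.7991e+02 -6.0000e-02  1.0200e+01] pos [ 428.  -363.   192.4]
```

```bash
python3 -m creep '{"offset":[[0.022,-0.04,0.001],[0.02,-0.04,0.001],[0.02,-0.041,0.002],[0.018,-0.042,0.001],[0.017,-0.042,0.001]],"rotation":[[0,0,1.6],[0,0,1.7],[0,0,1.6],[0,0,1.6],[0,0,1.6]]}'; python3 -m creep '{"offset":[[0.016,-0.042,0.001],[0.014,-0.043,0.002],[0.014,-0.044,0.001],[0.012,-0.044,0.001],[0.011,-0.044,0.001]],"rotation":[[0,0,1.7],[0,0,1.6],[0,0,1.6],[0,0,1.7],[0,0,1.6]]}';python3 -m creep '{"offset":[[0,0,0],[0,0,0]],"rotation":[[0,0,0],[0,0,0]]}'
python3 - <<'E'
from h import *
im=grab_frame("side")[:,:,::-1];crop(im,220,110,330,210,6,"pics/s_r2.png")
plan(570.8,67.7,83,-6.1)
E
```

```text
time_s: 31.08
ee_pos: [499.4, -145.9, 183.9]
ee_rot: [-180.0, 0.0, 2.0]
force: [-0.1, -0.4, -1.3]
gripper_width: 44.2
time_s: 31.7
ee_pos: [571.0, 69.8, 177.8]
ee_rot: [180.0, 0.0, -6.1]
force: [0.6, -0.8, -1.5]
gripper_width: 43.6
time_s: 31.95
ee_pos: [570.5, 68.1, 177.8]
ee_rot: [179.9, 0.1, -6.1]
force: [-1.2, -0.1, -1.9]
gripper_width: 43.9
[[0.0, -0.0, 0.047], [0.0, -0.0, 0.048]] [np.float64(-0.0), np.float64(-0.0)]
t 32.0 rot [ 1.7996e+02  6.0000e-02 -6.1200e+00] pos [570.5  67.7 178. ]
```

View pics/s_r2.png

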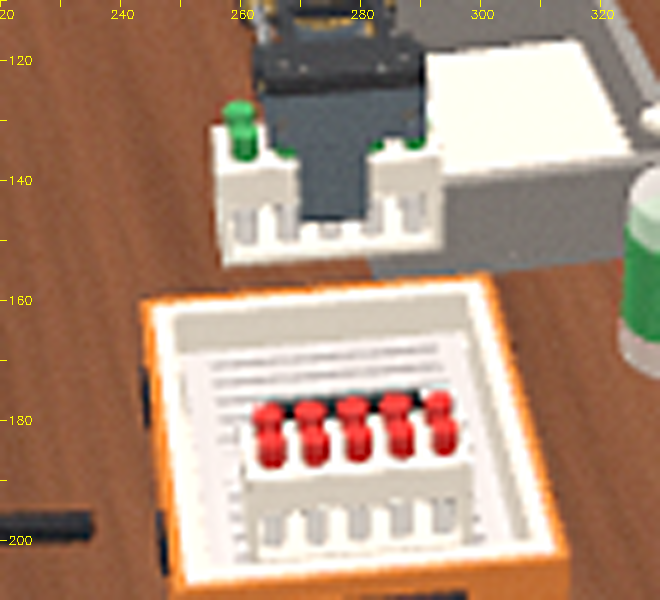

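Rack2 upright above the left half; rack1 standing. Lowering.

```bash
python3 -m creep '{"offset":[[0,0,0.02],[0,0,0.03],[0,0,0.025],[0,0,0.014],[0,0,0.005]],"rotation":[[0,0,0],[0,0,0],[0,0,0],[0,0,0],[0,0,0]]}'; python3 -m creep '{"offset":[[0,0,0],[0,0,0],[0,0,0]],"rotation":[[0,0,0],[0,0,0],[0,0,0]]}'
```

```text
time_s: 32.62
ee_pos: [570.7, 67.7, 84.0]
ee_rot: [180.0, 0.0, -6.2]
force: [-0.5, -0.6, -1.1]
gripper_width: 43.9
time_s: 33.0
ee_pos: [571.5, 68.5, 85.2]
ee_rot: [-180.0, -0.1, -6.1]
force: [0.1, -0.4, -2.6]
gripper_width: 43.7
```

```bash
python3 -m creep '{"offset":[[0,0.001,0.003],[0,0,0.002],[0,0,0]],"rotation":[[0,0,0],[0,0,0],[0,0,0]]}'; python3 -m creep '{"offset":[[0,0,0.001],[0,0,0]],"rotation":[[0,0,0],[0,0,0]]}'; python3 -m creep '{"offset":[[0,0,0.001],[0,0,0]],"rotation":[[0,0,0],[0,0,0]]}'
```

```text
time_s: 33.38
ee_pos: [570.7, 67.4, 79.2]
ee_rot: [180.0, 0.0, -6.1]
force: [0.9, -0.5, -2.7]
gripper_width: 44.1
time_s: 33.62
ee_pos: [570.9, 67.4, 78.4]
ee_rot: [-180.0, 0.0, -6.1]
force: [0.6, -0.4, -3.2]
gripper_width: 43.8
time_s: 33.88
ee_pos: [570.9, 67.5, 77.4]
ee_rot: [-180.0, 0.0, -6.1]
force: [0.4, 0.2, -3.2]
gripper_width: 43.8
```

```bash
python3 -m creep '{"offset":[[0,0,0.0005],[0,0,0]],"rotation":[[0,0,0],[0,0,0]]}'; python3 -m creep '{"offset":[[0,0,0.0005],[0,0,0]],"rotation":[[0,0,0],[0,0,0]]}'
```

```text
time_s: 34.12
ee_pos: [570.9, 67.4, 77.3]
ee_rot: [-180.0, -0.0, -6.1]
force: [-0.3, 0.3, 2.3]
gripper_width: 44.1
time_s: 34.38
ee_pos: [570.9, 67.4, 77.3]
ee_rot: [-180.0, -0.0, -6.1]
force: [-1.2, 0.1, 4.9]
gripper_width: 44.2
```

```bash
python3 -m creep '{"offset":[[0,0,0],[0,0,0],[0,0,-0.02],[0,0,-0.05],[0,0,-0.05]],"rotation":[[0,0,0],[0,0,0],[0,0,0],[0,0,0],[0,0,0]]}' 0.36; python3 -m creep '{"offset":[[-0.03,-0.05,-0.01],[-0.03,-0.05,0],[-0.03,-0.05,0],[-0.03,-0.05,0],[-0.03,-0.05,0]],"rotation":[[0,0,0],[0,0,0],[0,0,0],[0,0,0],[0,0,0]]}';python3 -m creep '{"offset":[[0,0,0],[0,0,0],[0,0,0]],"rotation":[[0,0,0],[0,0,0],[0,0,0]]}'
python3 - <<'E'
from h import *
for n in("side","top"):
    f=grab_frame(n)[:,:,::-1]; cv2.imwrite(f"pics/{n}_end.png",cv2.resize(f,(800,600),interpolation=cv2.INTER_CUBIC))
    if n=="top":crop(f,200,130,310,222,7,"pics/c_box5.png")
    else: crop(f,230,130,330,230,6,"pics/s_box5.png")
E
```

```text
time_s: 35.0
ee_pos: [570.7, 67.4, 197.3]
ee_rot: [180.0, 0.1, -6.1]
force: [0.6, 0.4, -0.6]
gripper_width: 58.3
time_s: 35.62
ee_pos: [447.5, 333.6, 206.4]
ee_rot: [-180.0, -0.0, -6.1]
force: [1.1, 0.7, -0.4]
gripper_width: 57.9
time_s: 36.0
ee_pos: [448.9, 330.8, 206.4]
ee_rot: [180.0, -0.0, -6.2]
force: [-0.3, 0.0, 0.5]
gripper_width: 58.4
```

View pics/c_box5.png

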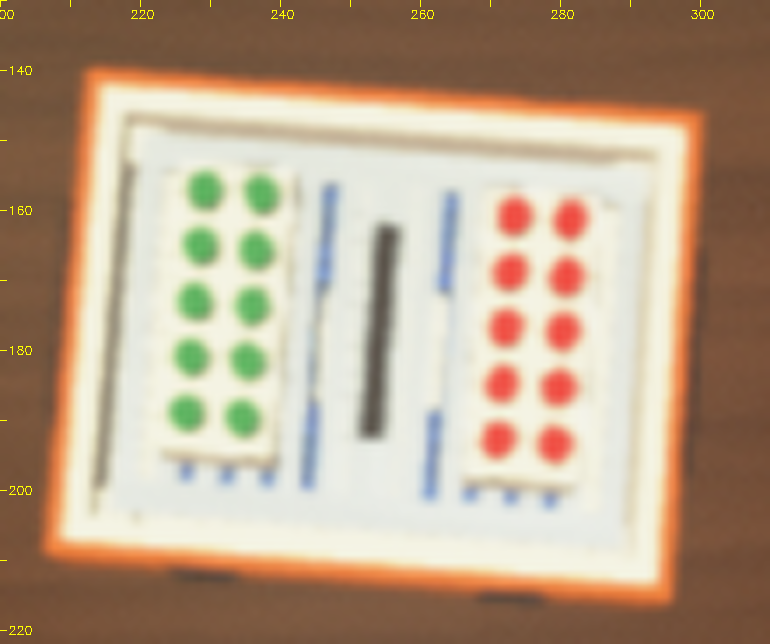

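View pics/s_box5.png

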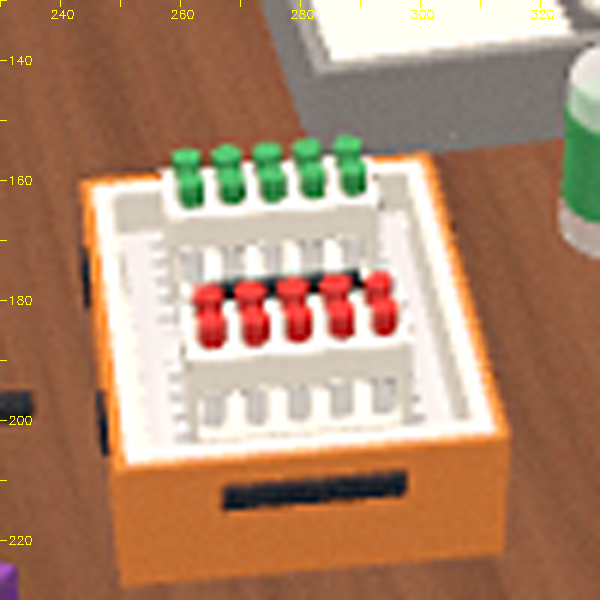

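View pics/top_end.png

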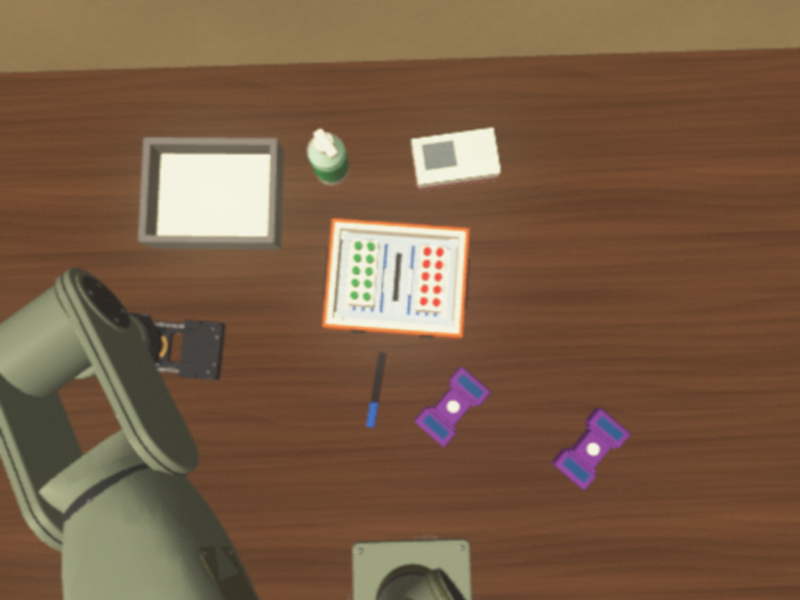

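All is in place: green rack left (234,173), red rack right (276,177), and the handle between them. The lid, bottle, carton, marker and purple packs have not moved, and the arm is clear.

```bash
python3 -c "
from workcell import env
print(env.job_done(), env.state()['time_s'])"
```

```text
the job is handed in; nothing more can be done
the job is handed in; nothing more can be done
```

The box is packed in the order you asked, and I handed the job in at about 36 s on the robot's clock.

- **Cold packs:** both blue packs lie flat, side by side and parallel to the walls.
- **Separator:** it sits level on the four rests with its handle up.
- **Racks:** both stand upright and lengthways along the handle, red on the right and green on the left. Each was lowered to light contact (3–5 N) before I let go.

The last pictures show the lid, sanitiser bottle, carton, marker and both purple look-alike packs where they were, with the arm well clear. The highest force I read on the tool was about 12 N, when the first pack touched the floor.

**Disagreement:** with the separator in the gripper, the side camera put its y position up to 7.5 mm from the arm's reading. Over the box the gap was about 3 mm, and the plate went in without touching the walls. No check failed.

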